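# Reset the drying blower and bring it up to its third notch

### The arm

A 6-joint arm with a two-finger parallel gripper is mounted at the origin on the work surface. World frame = base frame: x ahead of the robot, y to its left, z up, the work surface at z = 0. Lengths are in m, angles in rad, forces in N, time in s.
With the tool pointing down it reaches from about 0.275 to 1 m from the base axis. Payload 8.4 kg.
Tool frame: the origin (TCP) lies on the centre line of the jaws, within the pads' length; the fingertips stand 17 mm ahead of it and the grasp point (between the pads) lies 2 mm behind it (bot.tcp_to_tips is the y of the fingertips in the tool frame, in m); y points along the fingers, z is the direction in which the jaws open and shut, and the axes are right-handed (so a half turn about y gives the same grasp; the last joint's range is limited). The gripper opens to 85 mm and grips with 20 to 120 N. Pads are 22 mm wide; open, the fingers measure 114 mm over their backs; the gripper's body (76 mm by 85 mm) begins 54 mm behind the grasp point. The pads swing forward as they close: fully open they stand 13 mm farther back than shut.
Start: joints at [1.233, 0.353, 1.633, -0, 1.155, -0.002], TCP at [0.206, 0.59, 0.248] pointing down, gripper open.
Joint ranges: [-2.63, 2.63], [-0.92, 2.1], [0.06, 2.66], [-1.3, 4.44], [0, 2.69], [-3.02, 3.02]. Speed limits (rad/s): [2.22, 2.22, 2.79, 3.14, 3.14, 3.14].

### API

Orientations are given as a unit quaternion [x, y, z, w].
In Python, from workcell import bot, hand, kinematics, get_obs, vision, hand_in gives the robot as it stands. The module is installed in compiled form; this text tells all that it offers. Calls block until the motion is done:
- bot.reach(position, orientation): joint-space move of the TCP to a pose.
- bot.servo_line(position, ori=None, velocity=0.15): straight line of the TCP; ori=None keeps the orientation; velocity is the mean speed in m/s.
- bot.goto_joints(angles): joint-space move.
- hand.move_gripper(opening, strength=None): finger opening in m; strength is the grip in N (None keeps the last); returns when the fingers have stopped.
- bot.dwell(seconds).
- kinematics.solve_ik(position, orientation): joint angles nearest the present ones, or None.
- get_obs(): the state.
- vision.read_camera(name): name is "side" or "top" or "wrist"; returns a dict with "frame" (384x512x3 uint8, red, green, blue), "intrinsics" (3x3 intrinsics, pixels), "dist" ([k1, k2, p1, p2, k3] as OpenCV has them; the pictures are not rectified), "view" (4x4, takes a point from world to camera coordinates). Camera axes: x right, y down, z forward; pixel columns grow to the right and rows downward; lengths in m; the calibration is good to about 2 mm. A picture is of the moment at which its call begins. There is no depth.
A pose or a line that the arm cannot do raises bot.IKError and nothing moves.
- hand_in(): hands the job in, once; it reports no verdict.
The state is a dict: "time_s": time; "joint_pos": joint angles; "joint_vel": joint speeds; "joint_efforts": joint torques, N m; "position": TCP position; "orientation": TCP orientation; "wrist_force": force on the tool from outside, world axes, zero at the start; "ft_torque": the same for the moment, N m; "gripper_width": finger opening in m.
Only numpy, scipy, OpenCV 4.12 (cv2) and the standard library are available. Lean on these libraries where they do the work, as an engineer would, in place of code of your own. Each camera call takes 0.05 s, during which the arm holds its last target.

### The job

The drying blower has cut out with its orange speed lever part-way along, and it only runs again from Off: push the lever back to the Off stop, then push it forward click by click and leave it in the third notch from Off, never letting it run past that notch, because more air would spoil the wet panels. Push the lever with the outside of the fingers without gripping it or forcing it, do not shove or lift the blower, do not touch the wet panels, and leave the cups and bottles standing where they are.

Things in the scene. Friction and masses are not known exactly. Their poses are not given: they have to be found in the camera images.
- blower: low cross-flow drying fan, 150 mm deep (its x), 420 mm long (its y), 115 mm high, about 3 kg, standing loose on rubber feet. Origin: centre of its underside, on the table. +x is the louvred outlet side, away from the robot; z up. Its dark motor end (-y) has the control plate on top. The top is flat, 115 mm above the table, and clear all round the lever from y = -205 to 75 mm
- off_mark (a point): point on the blower's flat top, on the line of the black slot, beside the red Off mark: blower frame x 0, y -0.125, z 0.115 m. Its axes are the blower's. The slot runs from here along +y (towards the blower's middle). Beside the slot on its -x side lie six marks 14 mm apart: red for Off, then white bars, each longer than the last, for notches 1 to 5
- speed_lever (a joint): lever travel along the slot (blower +y), m: 0 = Off stop; notches 1 to 5 at 0.014, 0.028, 0.042, 0.056, 0.070 (end stop). A spring ball holds it in each: pushed along, it resists with 4 to 6 N in the first 1 to 2 mm, fading to nothing half-way (7 mm), then the lever snaps on by itself into the next notch and stays. It starts in or near notch 1 or 2
- lever_mid (a point): centre of the lever's orange finger piece, an upright block 12 mm along the slot, 26 mm across it and 30 mm high, with a white line across its top. It spans from 6 to 36 mm above the blower's flat top, this centre 21 mm above it. With the lever at q it lies at x 0, y -0.125 + q, z 0.136 m in the blower's frame
- panel_blue: a round panel 110 mm across and 12 mm thick, freshly coated blue, lying loose on its upturned paper cup on the blower's outlet side; origin at the centre of its underside, 55 mm above the table. Wet: not to be touched
- panel_gold: the same, cream and gold
- cup_blue: an upturned white paper cup with a green band, 70 mm across below, 51 mm across above, 55 mm high; origin at the centre of its underside (on the table); carries the blue panel
- cup_gold: an upturned white paper cup with a green band, 70 mm across below, 51 mm across above, 55 mm high; origin at the centre of its underside (on the table); carries the gold panel
- bottle_ink: dark blue squeeze bottle, 54 mm across and 166 mm high with its pointed tip, standing upright; origin at the centre of its underside. A bystander
- bottle_rose: pink squeeze bottle, 54 mm across and 166 mm high with its pointed tip, standing upright; origin at the centre of its underside. A bystander
- bottle_ochre: ochre squeeze bottle, 54 mm across and 166 mm high with its pointed tip, standing upright; origin at the centre of its underside. A bystander
- cup_spare: an upturned white paper cup with a green band, 70 mm across below, 51 mm across above, 55 mm high; origin at the centre of its underside (on the table); empty, a bystander

How it is judged:
On the way, in this order (a step that is already met when the one before it is completed fails the run):
1. the speed lever is back at the Off stop (value of joint speed_lever below 0.003 m), for 0.1 s.
2. the speed lever lies in the third notch (value of joint speed_lever between 0.039 and 0.045 m), for 0.3 s.
At the end, for the whole second after the job is handed in: The lever rests in the third notch (42 mm from Off, within 3 mm), still, and the blower stands level within 15 mm of where it was (all of step 2 and velocity of joint speed_lever between -0.005 and 0.005 m/s and distance of blower from where it was at the start of the episode below 0.015 m and angle between blower's own z axis and vertical below 0.05 rad); the robot touches nothing.
It fails at once if the lever ran past the third notch (more than half-way to the fourth) (value of joint speed_lever above 0.049 m).
It fails at once if the lever was gripped between the fingers, or forced with more than 25 N ((contact force between the fingers and speed_lever above 1 N and horizontal distance between the grasp point and lever_mid below 0.008 m) or contact force between any of the arm, the fingers and speed_lever above 25 N).
It fails at once if the blower was shoved more than 15 mm or lifted (distance of blower from where it was at the start of the episode above 0.015 m or height (world z) of blower above 0.006 m or angle between blower's own z axis and vertical above 0.06 rad).
It fails at once if a wet panel was touched or disturbed (contact force between any of the arm, the fingers and panel_blue above 0.3 N or contact force between any of the arm, the fingers and panel_gold above 0.3 N or distance of any of panel_blue, panel_gold from where it was at the start of the episode above 0.008 m).
It fails at once if a cup or a bottle was knocked (moved more than 10 mm or tilted) (distance of any of cup_blue, cup_gold, bottle_ink, bottle_rose, bottle_ochre, cup_spare from where it was at the start of the episode above 0.01 m or angle between any of cup_blue, cup_gold, bottle_ink, bottle_rose, bottle_ochre, cup_spare's own z axis and vertical above 0.15 rad).
It also fails if it takes over 61 s, if anything falls off the work surface, if the arm or the gripper's body presses on something with over 40 N, if the wrist force passes 120 N, or if a joint passes its speed limit or range.

## Working session

There is one attempt and no reset: what is moved stays moved. The work goes in short steps, each a Python script; the robot and the scene stay as the last script left them, time stands still between calls to the robot, and variables do not carry over. Pictures are saved under pics/ and viewed, and the job is handed in when it is done.

```bash
mkdir -p pics
cat > h.py <<'E'
from workcell import bot, hand, kinematics, get_obs, vision, hand_in
import numpy as np, cv2
def shot(n,f):
    c=vision.read_camera(n); np.savez('pics/'+f+'.npz',**c); cv2.imwrite('pics/'+f+'.png',cv2.resize(c['frame'][:,:,::-1],(800,600),interpolation=cv2.INTER_CUBIC)); return c
def ray(c,uv):
    p=cv2.undistortPoints(np.array([[uv]],float),c['intrinsics'],c['dist'])[0,0]
    R=c['view'][:3,:3];t=c['view'][:3,3]
    return -R.T@t, R.T@np.array([p[0],p[1],1])
def onz(c,uv,z):
    o,d=ray(c,uv); return o+d*(z-o[2])/d[2]
def proj(c,P):
    R=c['view'][:3,:3];t=c['view'][:3,3]
    return cv2.projectPoints(np.array(P,float).reshape(-1,1,3),cv2.Rodrigues(R)[0],t,c['intrinsics'],c['dist'])[0][:,0]
E
python3 - <<'E'
from h import *
for n in ("top","side","wrist"):
    c=shot(n,n+"0"); print(n,np.linalg.inv(c['view']).round(3).tolist())
print(get_obs())
E
```

```text
top [[0.025, -0.998, 0.065, 0.479], [-1.0, -0.023, 0.02, 0.089], [-0.019, -0.066, -0.998, 1.213], [0.0, 0.0, 0.0, 1.0]]
side [[0.821, -0.381, 0.425, 0.154], [-0.571, -0.537, 0.621, -0.517], [-0.009, -0.753, -0.658, 0.747], [0.0, 0.0, 0.0, 1.0]]
wrist [[0.329, 0.908, 0.258, 0.141], [0.944, -0.317, -0.089, 0.612], [0.0, 0.273, -0.962, 0.374], [0.0, 0.0, 0.0, 1.0]]
{'time_s': 0.15, 'joint_pos': array([ 1.23262137e+00,  3.53498565e-01,  1.63394572e+00,  9.32091431e-09,
        1.15520356e+00, -2.39090172e-03]), 'joint_vel': array([-4.02866565e-05,  3.46259831e-05, -4.16358664e-03, -2.23423288e-03,
        6.67778697e-05,  6.26486057e-04]), 'joint_efforts': array([-1.27235457e-03, -6.05634642e+01, -3.42337167e+01, -7.78827371e-05,
        6.31524017e-03, -2.63258300e-05]), 'position': array([0.20582607, 0.58977851, 0.24773572]), 'orientation': array([ 0.69753187, -0.11822386,  0.11809741, -0.69679653]), 'wrist_force': array([-0.29430576, -0.0258978 ,  0.28673499]), 'ft_torque': array([-0.04908659,  0.02132583, -0.03832485]), 'gripper_width': 0.08548469533825166}
```

View pics/top0.png

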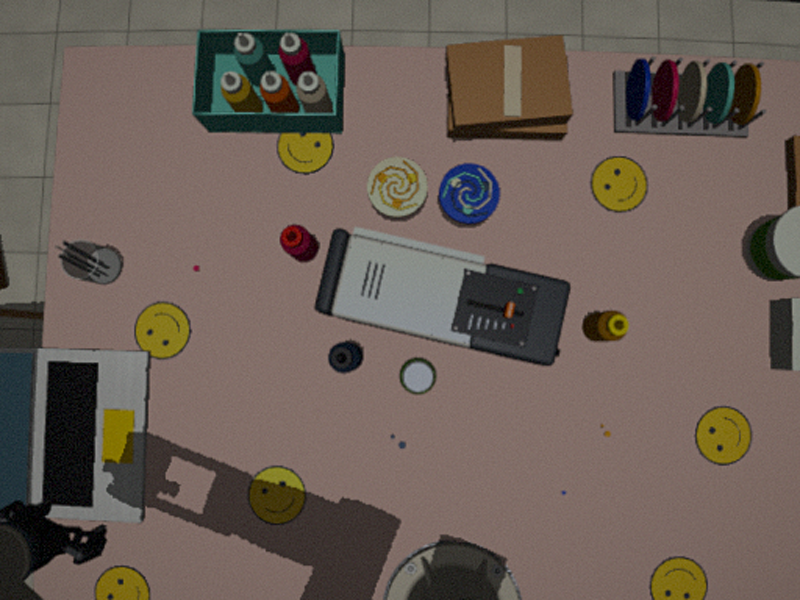

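View pics/side0.png

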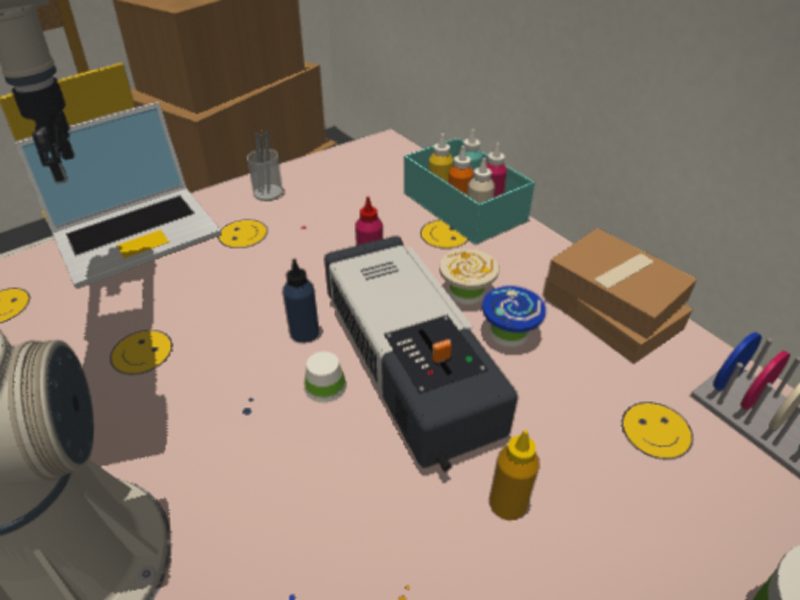

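The top view shows the blower at about (440,297), with its motor end pointing right and the lever near (510,310). The ochre bottle stands past the motor end, and the panels are on the far side. I'll enlarge the control plate.

Run:
```python
import cv2
a=cv2.imread('pics/top0.png')
import numpy as np
f=np.load('pics/top0.npz')['frame'][:,:,::-1]
s=f[160:240,275:375]; cv2.imwrite('pics/topc.png',cv2.resize(s,(800,640)[:2] and (750,600),interpolation=cv2.INTER_CUBIC))
s=f[140:240,195:375]; cv2.imwrite('pics/topd.png',cv2.resize(s,(792,440),interpolation=cv2.INTER_CUBIC))
f=np.load('pics/side0.npz')['frame'][:,:,::-1]
s=f[195:305,205:345]; cv2.imwrite('pics/sidec.png',cv2.resize(s,(763,600),interpolation=cv2.INTER_CUBIC))
```

```text
(no output)
```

View pics/topc.png

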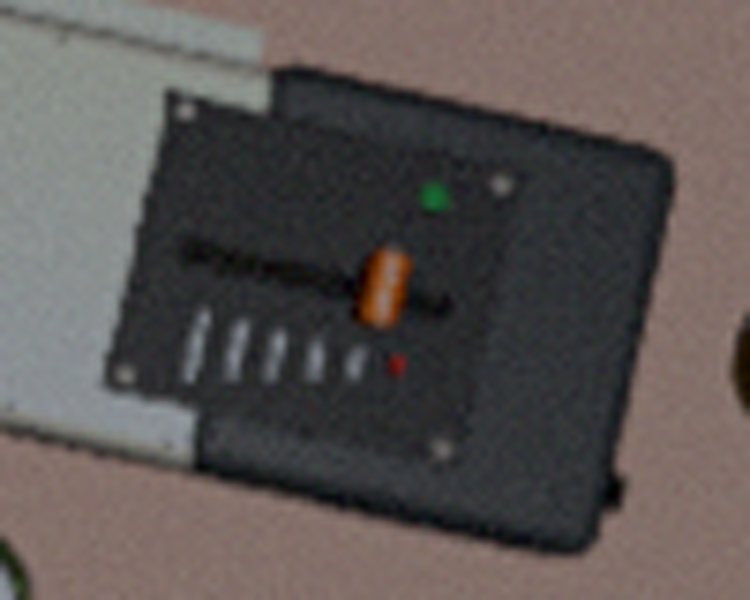

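View pics/topd.png

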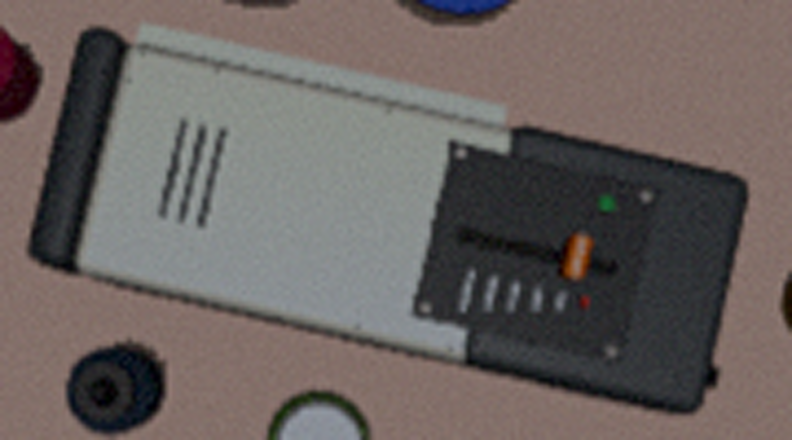

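View pics/sidec.png

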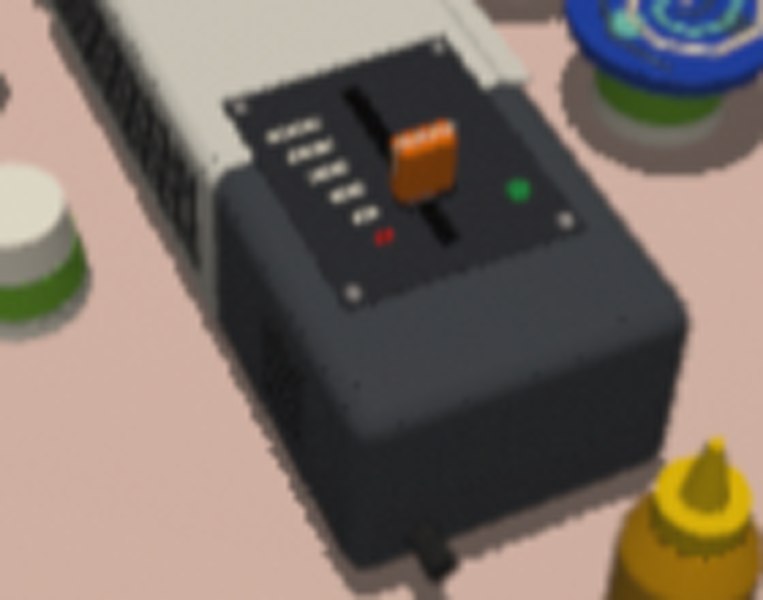

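```bash
cat > m.py <<'E'
from h import *
def load(n):
    d=np.load(f'pics/{n}.npz'); return {k:d[k] for k in d}
E
python3 - <<'E'
from m import *
t=load('top0'); s=load('side0')
T=lambda x,y,z:onz(t,((x+.5)/7.5-.5+275,(y+.5)/7.5-.5+160),z)
S=lambda x,y,z:onz(s,((x+.5)/5.45-.5+205,(y+.5)/5.4545-.5+195),z)
z=.115
def P(l,p): print(l,p[:2].round(4))
for l,a in dict(slotA=(182,247),slotB=(450,305),red=(397,364),m1=(357,363),m2=(316,360),m3=(276,356),m4=(237,350),m5=(198,347),sc1=(187,110),sc2=(500,184),sc3=(442,450),sc4=(124,374)).items(): P('T '+l,T(*a,z))
P('T lever',T(386,287,.151))
for l,a in dict(slotA=(351,90),slotB=(450,240),red=(384,237),m1=(367,215),m2=(348,192),m3=(328,170),m4=(310,150),m5=(294,129),sc1=(439,47),sc2=(567,220),sc3=(353,293),sc4=(239,107)).items(): P('S '+l,S(*a,z))
P('S lever',S(424,135,.151))
E
```

```text
T slotA [ 0.5602 -0.0063]
T slotB [ 0.5419 -0.1009]
T red [ 0.5207 -0.0826]
T m1 [ 0.5208 -0.0685]
T m2 [ 0.5215 -0.0541]
T m3 [ 0.5226 -0.04  ]
T m4 [ 0.5244 -0.0263]
T m5 [ 0.5251 -0.0125]
T sc1 [ 0.6087 -0.0072]
T sc2 [ 0.5851 -0.1181]
T sc3 [ 0.4909 -0.0988]
T sc4 [0.515  0.0133]
T lever [ 0.5455 -0.0728]
S slotA [ 0.5605 -0.0036]
S slotB [ 0.5407 -0.0964]
S red [ 0.52   -0.0797]
S m1 [ 0.5216 -0.0661]
S m2 [ 0.523  -0.0513]
S m3 [ 0.5237 -0.0364]
S m4 [ 0.5245 -0.0227]
S m5 [ 0.5263 -0.0087]
S sc1 [ 0.6089 -0.0043]
S sc2 [ 0.5865 -0.1156]
S sc3 [ 0.4919 -0.096 ]
S sc4 [0.5147 0.0159]
S lever [ 0.5456 -0.0705]
```

The two cameras agree to within about 3 mm. The lever is in notch 1 (q≈0.014), the Off point is near (0.543,-0.086), and the blower's yaw is about -0.205. I'll close the fingers and hover on the +y side of the lever.

```bash
cat >> h.py <<'E'
from scipy.spatial.transform import Rotation as Ro
YAW=-0.205
e=np.array([-np.sin(YAW),np.cos(YAW),0]); n=np.array([np.cos(YAW),np.sin(YAW),0])
OFF=np.array([.5434,-.0859,0])
def ori(sgn):
    y=np.array([0,0,-1.]); z=sgn*n; x=np.cross(y,z); return Ro.from_matrix(np.c_[x,y,z]).as_quat()
def at(q,z): # world TCP pos at slot coordinate q
    p=OFF+e*q; return np.array([p[0],p[1],z])
E
python3 - <<'E'
from h import *
o=get_obs(); print(bot.tcp_to_tips)
hand.move_gripper(0.0); print(bot.tcp_to_tips,get_obs()['gripper_width'])
p=o['position'].copy(); p[2]=.33; bot.servo_line(p,velocity=.2)
for s in (1,-1): print(s,kinematics.solve_ik(at(.06,.3),ori(s)))
E
```

```text
0.017
0.017 0.00016952478439983005
1 [-5.15339052e-02  1.99115050e-01  1.72332013e+00 -4.44089210e-16
  1.21915748e+00  1.53466095e-01]
-1 [-5.15339052e-02  1.99115050e-01  1.72332013e+00 -4.44089210e-16
  1.21915748e+00 -2.98812656e+00]
```

Run:
```python
from h import *
bot.reach(at(.06,.3),ori(1))
bot.servo_line(at(.06,.20),velocity=.15)
c=shot('side','side1'); w=shot('wrist','wrist1')
f=c['frame'][:,:,::-1][100:300,190:390]; cv2.imwrite('pics/side1c.png',cv2.resize(f,(600,600),interpolation=cv2.INTER_CUBIC))
o=get_obs(); print(o['time_s'],o['position'],o['wrist_force'])
```

```text
4.9083 [ 0.55642301 -0.02711623  0.20117752] [ 0.02635367  0.54945257 -0.61150785]
```

View pics/side1c.png

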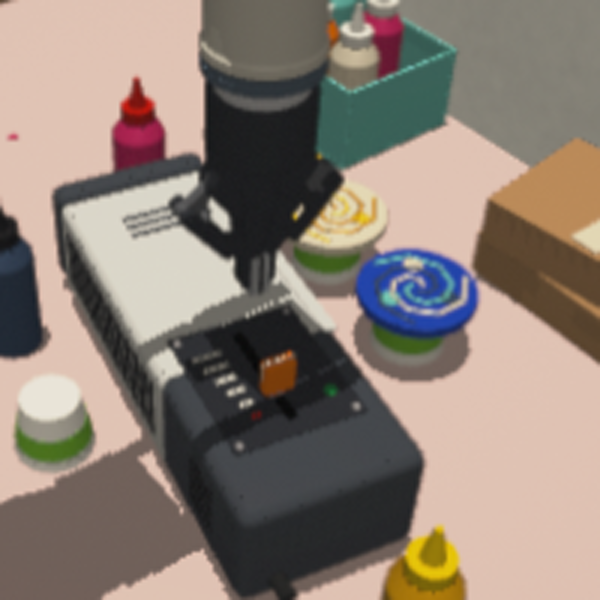

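View pics/wrist1.png

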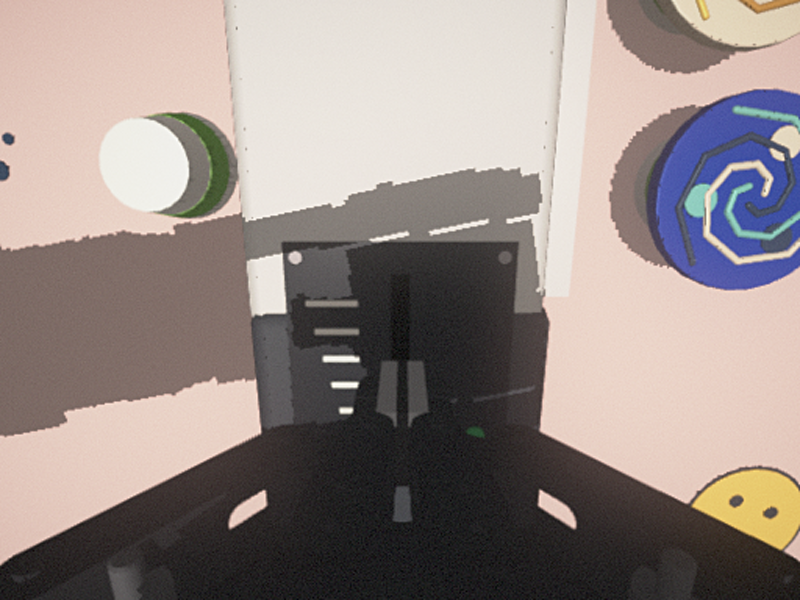

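The wrist view shows the fingers in line with the slot and the marks square to them, so the yaw is good. Next I'll go down and push towards Off in small steps, watching the force.

```bash
cat >> h.py <<'E'
def push(q0,q1,step=.001,z=.145,fmax=12):
    d=np.sign(q1-q0); o=get_obs(); b=o['wrist_force']@e; log=[]
    for q in np.arange(q0,q1+d*1e-6,d*step):
        bot.servo_line(at(q,z),velocity=.02)
        o=get_obs(); f=o['wrist_force']@e-b; qa=(o['position']-OFF)@e
        log.append((round(q*1e3,1),round(qa*1e3,1),round(f,1)))
        if abs(f)>fmax: print('STOP'); break
    print(log, 'z',o['position'][2].round(4),'t',o['time_s']); return log
E
python3 - <<'E'
from h import *
bot.servo_line(at(.06,.145),velocity=.1)
bot.servo_line(at(.038,.145),velocity=.05)
bot.dwell(.2)
push(.037,.022)
E
```

```text
[(np.float64(37.0), np.float64(37.1), np.float64(0.4)), (np.float64(36.0), np.float64(36.0), np.float64(0.2)), (np.float64(35.0), np.float64(34.9), np.float64(-0.3)), (np.float64(34.0), np.float64(34.0), np.float64(1.1)), (np.float64(33.0), np.float64(32.9), np.float64(1.2)), (np.float64(32.0), np.float64(32.0), np.float64(-0.2)), (np.float64(31.0), np.float64(31.0), np.float64(1.0)), (np.float64(30.0), np.float64(30.3), np.float64(3.7)), (np.float64(29.0), np.float64(29.0), np.float64(3.4)), (np.float64(28.0), np.float64(27.8), np.float64(1.8)), (np.float64(27.0), np.float64(26.7), np.float64(1.3)), (np.float64(26.0), np.float64(25.7), np.float64(-0.1)), (np.float64(25.0), np.float64(24.8), np.float64(0.9)), (np.float64(24.0), np.float64(23.9), np.float64(-0.1)), (np.float64(23.0), np.float64(22.9), np.float64(0.2)), (np.float64(22.0), np.float64(21.9), np.float64(0.5))] z 0.145 t 10.4
```

Contact came at about 31 mm, as predicted, and the force had faded away by about 24 mm. I'll lift and look.

Run:
```python
from h import *
bot.servo_line(at(.03,.145),velocity=.08)
bot.servo_line(at(.03,.20),velocity=.15)
c=shot('side','side2')
f=c['frame'][:,:,::-1][195:305,205:345]; cv2.imwrite('pics/side2c.png',cv2.resize(f,(763,600),interpolation=cv2.INTER_CUBIC))
for q in (0,.014): print(q,proj(c,[*(OFF+e*q)[:2],.151]), )
print(get_obs()['time_s'])
```

```text
0 [[286.0312928  223.89686593]]
0.014 [[283.10539215 219.66653573]]
11.2167
```

View pics/side2c.png

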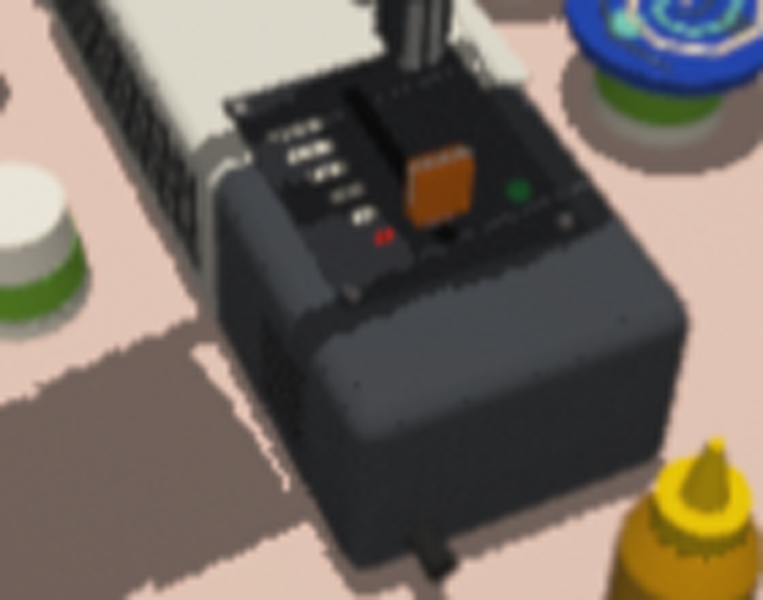

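The white line moved (17,25) crop px to (441,160), which corresponds to one 14 mm notch. The lever is beside the red mark at Off, and the blower and screws have not moved. Now I'll go round to the other side and click forward two notches.

Run:
```python
from h import *
bot.servo_line(at(-.04,.20),velocity=.15)
bot.servo_line(at(-.04,.145),velocity=.1)
bot.servo_line(at(-.023,.145),velocity=.05)
bot.dwell(.2)
push(-.022,-.008)
push(-.007,.006)
c=shot('side','side3')
f=c['frame'][:,:,::-1][195:305,205:345]; cv2.imwrite('pics/side3c.png',cv2.resize(f,(763,600),interpolation=cv2.INTER_CUBIC))
```

```text
[(np.float64(-22.0), np.float64(-22.1), np.float64(0.1)), (np.float64(-21.0), np.float64(-21.0), np.float64(0.9)), (np.float64(-20.0), np.float64(-19.9), np.float64(0.0)), (np.float64(-19.0), np.float64(-18.9), np.float64(0.4)), (np.float64(-18.0), np.float64(-17.9), np.float64(0.3)), (np.float64(-17.0), np.float64(-17.0), np.float64(-0.4)), (np.float64(-16.0), np.float64(-16.3), np.float64(-4.4)), (np.float64(-15.0), np.float64(-15.0), np.float64(-3.6)), (np.float64(-14.0), np.float64(-13.8), np.float64(-1.8)), (np.float64(-13.0), np.float64(-12.7), np.float64(0.0)), (np.float64(-12.0), np.float64(-11.7), np.float64(0.6)), (np.float64(-11.0), np.float64(-10.8), np.float64(-0.6)), (np.float64(-10.0), np.float64(-9.9), np.float64(0.5)), (np.float64(-9.0), np.float64(-8.9), np.float64(0.2)), (np.float64(-8.0), np.float64(-7.9), np.float64(-0.0))] z 0.145 t 16.975
[(np.float64(-7.0), np.float64(-6.9), np.float64(0.1)), (np.float64(-6.0), np.float64(-5.9), np.float64(-0.3)), (np.float64(-5.0), np.float64(-4.9), np.float64(0.5)), (np.float64(-4.0), np.float64(-3.9), np.float64(0.3)), (np.float64(-3.0), np.float64(-3.0), np.float64(0.7)), (np.float64(-2.0), np.float64(-2.3), np.float64(-3.7)), (np.float64(-1.0), np.float64(-1.0), np.float64(-2.7)), (np.float64(0.0), np.float64(0.2), np.float64(-1.9)), (np.float64(1.0), np.float64(1.3), np.float64(-0.6)), (np.float64(2.0), np.float64(2.3), np.float64(-0.3)), (np.float64(3.0), np.float64(3.2), np.float64(0.4)), (np.float64(4.0), np.float64(4.1), np.float64(-0.3)), (np.float64(5.0), np.float64(5.1), np.float64(-0.4)), (np.float64(6.0), np.float64(6.1), np.float64(0.5))] z 0.145 t 20.475
```

View pics/side3c.png

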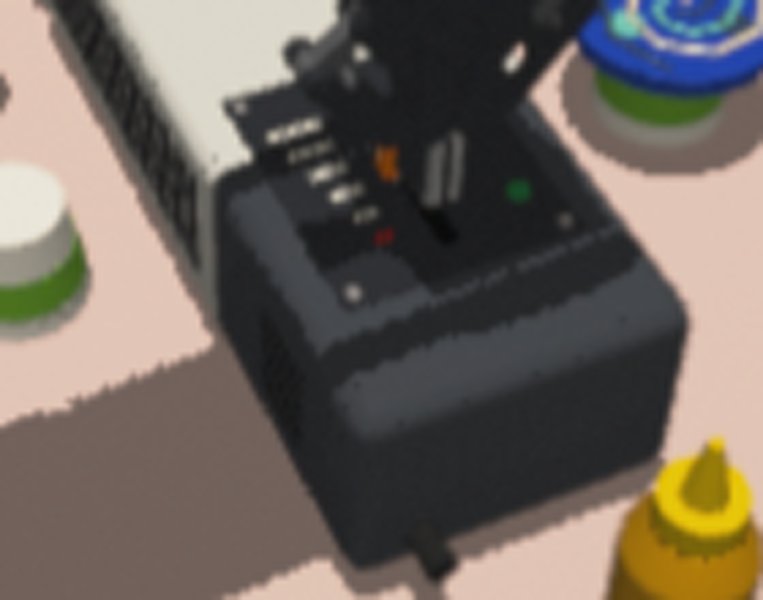

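There were two clean clicks, with contacts at -16.5 and -2.5 mm, 14 mm apart. The lever is now ahead of the fingers, at mark 2. Third click next, then back off and look.

Run:
```python
from h import *
push(.007,.020)
bot.servo_line(at(.005,.145),velocity=.08)
bot.servo_line(at(-.01,.30),velocity=.15)
bot.reach(np.array([.42,.0,.35])-.2*e,ori(1))
for s,b in (('side',(195,305,205,345)),('top',(160,240,275,375))):
    c=shot(s,s+'4'); f=c['frame'][:,:,::-1][b[0]:b[1],b[2]:b[3]]; cv2.imwrite('pics/%s4c.png'%s,cv2.resize(f,(763,600) if s=='side' else (750,600),interpolation=cv2.INTER_CUBIC))
o=get_obs();print(o['time_s'],o['wrist_force'])
```

```text
[(np.float64(7.0), np.float64(7.1), np.float64(0.0)), (np.float64(8.0), np.float64(8.1), np.float64(-0.0)), (np.float64(9.0), np.float64(9.1), np.float64(-0.1)), (np.float64(10.0), np.float64(10.0), np.float64(1.0)), (np.float64(11.0), np.float64(11.0), np.float64(0.0)), (np.float64(12.0), np.float64(11.7), np.float64(-3.8)), (np.float64(13.0), np.float64(13.0), np.float64(-2.8)), (np.float64(14.0), np.float64(14.2), np.float64(-2.0)), (np.float64(15.0), np.float64(15.3), np.float64(-1.3)), (np.float64(16.0), np.float64(16.3), np.float64(-0.5)), (np.float64(17.0), np.float64(17.2), np.float64(-0.3)), (np.float64(18.0), np.float64(18.1), np.float64(-0.9)), (np.float64(19.0), np.float64(19.1), np.float64(0.7)), (np.float64(20.0), np.float64(20.1), np.float64(-0.1))] z 0.145 t 24.025
26.4583 [-0.41763936  0.00826964 -0.04038078]
```

View pics/side4c.png

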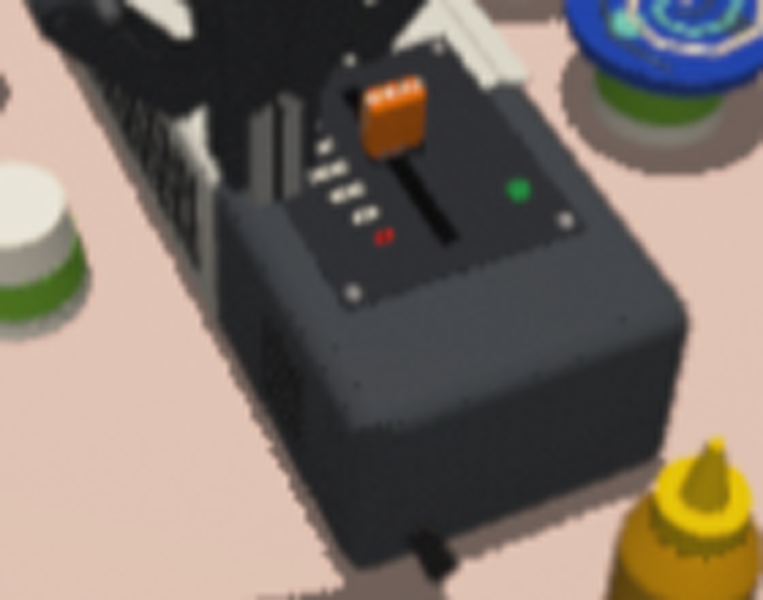

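View pics/top4.png

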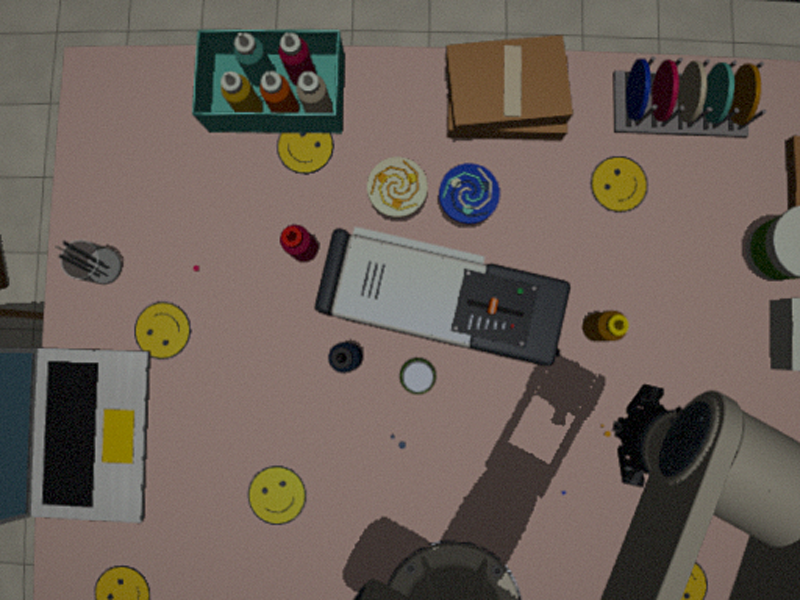

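Run:
```python
from m import *
s=load('side4'); S=lambda x,y,z:onz(s,((x+.5)/5.45-.5+205,(y+.5)/5.4545-.5+195),z)
a=S(394,91,.151);b=S(424,135,.151);c=S(441,160,.151)
print((a-b)@e,(a-c)@e)
```

```text
0.0275895926538702 0.0427309717723958
```

View pics/top4c.png

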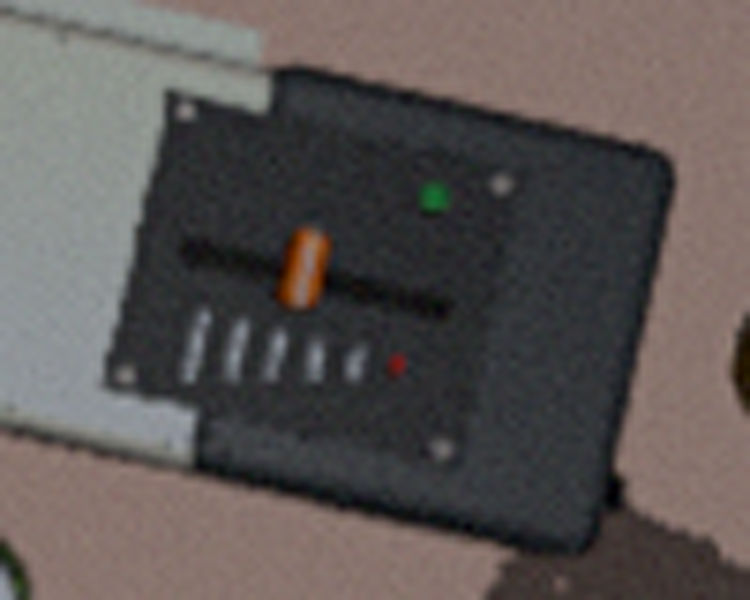

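The lever measures 42.7 mm from Off, which is notch 3. The screws and outline are at the same pixels as before, and the arm is clear of everything.

Run:
```python
from h import *
bot.dwell(.3); print(get_obs()['time_s']); hand_in()
```

```text
26.7583
the job is handed in; nothing more can be done
```

The lever is in the third notch from Off, and I handed the job in at about 26.8 s; the system gives no verdict.

- **What I did:** With closed fingers, I pushed the lever from notch 1 back to Off and checked that in the side picture. I then clicked it forward three notches from the other side. The peak force was about 4.4 N, and the three contacts were 14 mm apart.
- **Last checks:** The side camera put the lever 42.7 mm from Off. In the last top picture the blower, panels, cups and bottles are where they were at the start. The arm was clear of everything and the wrist force was about zero.
- **Disagreement:** The two cameras differed by about 2 to 4 mm in world y, so I averaged them. The push contacts agreed with that average to about 1 mm. No check failed.

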